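Index the carving turntable to the red stud

TASK

The rosette on the carver's bench turntable is ready for its next cut. With your fingertips against the side of the lever, push it round until the lever stands squarely over the red stud on the scale (its middle line through the middle of the stud), and leave it there. Only push the lever, never pinch it; keep off the carved rosette, and leave the tools lying about the bench alone.

Things in the scene. Friction and masses are not known exactly. Their poses are not given: they have to be found in the camera images.
- axis (a point): Point on the turntable's upright turning axis, at the height of the scale's top face (24 mm above the bench). Its x and y axes are those of the bolted foot; the lever points along its -x axis, roughly towards the robot, when faceplate is 0. The steel faceplate that turns about it is 150 mm across, its top 34 mm above the bench.
- turntable: Carver's indexing turntable, bolted to the bench. Origin: on the axis at bench height. Dark cast foot 236 mm across, four bolt lugs reaching 156 mm from the axis (20 mm high at the bolts); on it a fixed aluminium scale ring, 224 mm across, top 24 mm above the bench, with black ticks and index holes every 12 degrees, 103 mm from the axis.
- faceplate (a joint): Angle of the turning faceplate with its lever and rosette, rad; grows anticlockwise seen from above; 0 when the lever points along -x of axis; end stops at -1.15 and +1.15. The bearing is stiff (0.7 N m of friction: about 4 N at the handle turns it, a little more when quick); it stays where it is left and does not coast or spring.
- lever_index (a point): Point on the lever's middle line, 103 mm from the axis (the studs' radius), 44 mm above the bench. The lever is a straight radial flat steel bar 6 mm wide, 14 mm high, from the faceplate's rim outwards; its underside is 37 mm above the bench, so it passes over the studs. A fine black line runs along the middle of its top.
- handle_mid (a point): Middle of the lever's dark handle, 170 mm from the axis, 45 mm above the bench. The handle is 90 mm long (125 to 215 mm from the axis), 24 mm wide across the direction of turning, from 32 to 58 mm above the bench, with flat upright sides.
- lever_left: One half of the lever, split lengthwise: the steel strap and dark handle cheek on the side that faces the way the joint value grows (a push on it lowers the joint value). Its origin lies on the turning axis at the scale's height, not on the lever.
- lever_right: The other half of the lever, on the side that faces the way the joint value falls (a push on it raises the joint value). Its origin lies on the turning axis at the scale's height.
- rosette: Pale round lime-wood rosette, 112 mm across, screwed on the faceplate and turning with it, carved petals on top; its rim tops out 50 mm above the bench, its centre button 55 mm. Origin: centre of its underside, on the turning axis, 34 mm above the bench.
- stud_red: The mark to set to: a round red stud 16 mm across, standing 4 mm proud in one of the scale's index holes (24 or 48 degrees to either side of the scale's middle, 103 mm from the axis). Origin: centre of its underside, on the scale's face 24 mm above the bench. Fixed.
- stud_yellow: A like yellow stud, the mark of another cut. Fixed.
- stud_blue: A like blue stud, the mark of another cut. Fixed.
- stud_green: A like green stud, the mark of another cut. Fixed.
- mallet: Turned pale ash carver's mallet standing on its head, loose, to the robot's left: 92 mm across, 216 mm tall. Origin: centre of its foot. To be left alone.
- gouge: Loose carving gouge lying on the bench to the robot's right: 240 mm long, 26 mm high, 115 mm of beech handle towards its -x and the steel blade towards its +x. Origin: on the bench under its middle. To be left alone.
- slipstone: Loose grey sharpening stone, 100 x 45 x 14 mm, beside the turntable, to the right. Origin: centre of its underside. To be left alone.
- bench_brush: Loose wooden bench brush with dark bristles, lying bristles down, 205 mm long along x, 42 mm wide, 40 mm high, beside the turntable, to the left. Origin: on the bench near its middle (it reaches 88 mm to -x, 118 mm to +x). To be left alone.

How it is judged (in metres and radians):
On the way:
1. the lever is pushed with the fingers ((contact force between the fingers and lever_left above 0.8 N or contact force between the fingers and lever_right above 0.8 N)), for 0.1 s.
At the end, for the whole second after the job is handed in: The lever stands still over the red stud, its middle line within 5 mm (2.8 degrees) of the stud's centre, and the mallet, gouge, stone and brush are within 15 mm of where they began (horizontal distance between lever_index and stud_red below 0.005 m and velocity of joint faceplate between -0.02 and 0.02 rad/s and distance of each of mallet, gouge, slipstone, bench_brush from where it was at the start of the episode below 0.015 m); the robot touches nothing.
It fails at once if the lever is pinched: both of its sides are pressed at once by the fingers (over 2 N each) (contact force between the fingers and lever_left above 2 N and contact force between the fingers and lever_right above 2 N).
It fails at once if the carved rosette is touched (contact force between any of the fingers, the arm and rosette above 0.8 N).
It fails at once if a tool on the bench is lifted or shifted by more than 15 mm (distance of any of mallet, gouge, slipstone, bench_brush from where it was at the start of the episode above 0.015 m).
It also fails if it takes over 45 s, if anything falls off the work surface, if the arm or the gripper's body presses on something with over 40 N, if the wrist force passes 120 N, or if a joint passes its speed limit or range.

ROBOT

A 6-joint arm with a two-finger parallel gripper is mounted at the origin on the work surface. World frame = base frame: x ahead of the robot, y to its left, z up, the work surface at z = 0. Lengths are in m, angles in degrees, forces in N, time in s.
With the tool pointing down it reaches from about 0.25 to 0.725 m from the base axis. Payload 4 kg.
Tool frame: the origin (TCP) lies at the very end of the fingers, on their centre line; the grasp point (between the pads) lies 19 mm behind it; y points along the fingers, z is the direction in which the jaws open and shut, and the axes are right-handed (so a half turn about y gives the same grasp; the last joint's range is limited). The gripper opens to 85 mm and grips with 20 to 120 N. Pads are 22 mm wide; open, the fingers measure 114 mm over their backs; the gripper's body (76 mm by 85 mm) begins 54 mm behind the grasp point. The pads swing forward as they close: fully open they stand 13 mm farther back than shut.
Start: joints at [-65.661, 13.785, 0.286, 76.501, 0, 90], TCP at [0.206, -0.456, 0.231] pointing down, gripper open.
Joint ranges: [-155.79, 155.79], [-60.16, 107.12], [-62.33, 73.08], [-114, 123.19], [-81.49, 82.49], [-180, 180]. Speed limits (degrees/s): [159.86, 159.86, 180, 180, 180, 180].

INTERFACE

Orientations are given as a 3x3 rotation matrix whose columns are the frame's x, y, z axes.
In Python, from cell import monitor, viewer, ticket gives the robot as it stands. The module is installed in compiled form; this text tells all that it offers.
- The arm moves only by the shell command python3 -m jog 'ROWS' [OPENING] [FORCE]. ROWS is JSON, a list that holds one entry, the list of rows, each a list of 6 numbers: the shift along the tool's x, y, z normalised to -1 to 1, where 1 is 20 cm, then the turn, a rotation vector about the tool's x, y, z normalised to -1 to 1, where 1 is 180 degrees. In form: [[[dx, dy, dz, ax, ay, az], ...]]. A call has 1 to 8 rows; each row is the pose to reach, as a shift and turn from the pose commanded when the call began, along the tool's axes at that moment, turning the shorter way round; what a row does not reach only later rows make up. A row lasts 1/8 s, in which the tool goes at most 62.5 mm and 10.7 degrees, less where a joint would pass 70% of its speed; a pose out of reach is approached as far as the arm can. A call with a number of a shift or a turn outside -1 to 1 is refused whole. A call with a gripper value outside its range is refused whole. OPENING is the gripper's target within -1 to 1 (shut at 1, half-way at 0, fully open at -1), set as the call begins (- or left out, the last holds). The fingers move at their own pace and stop on an object; FORCE is the grip in N (left out, the last holds). Time passes only in rows, so rows that repeat a pose let the fingers close. It gives the time, the measured TCP pose, the force and the opening at its end, in the units of the state.
- monitor.observe(): the state, without advancing time (a new reading comes with each control period).
- viewer.capture(name): name is "scene" or "side" or "wrist"; returns the picture (384x512x3 uint8, red, green, blue); there is no depth.
- viewer.camera_info(name): a dict with "fovy" (degrees; the focal length in pixels is half the picture's height over the tangent of half this angle, whatever the lens; pixels are square), "cx", "cy" (the principal point, pixels), "R" (3x3) and "t" (3): a world point X has camera coordinates R X + t. Camera axes: x right, y down, z forward; pixel columns grow to the right and rows downward; lengths in m; the calibration is good to about 2 mm. A picture is of the moment at which its call begins: read the wrist's pose just before it. camera_info takes no time and is no camera call; for the wrist camera it gives the pose at the moment of the call.
- ticket.close_job(): hands the job in, once; it reports no verdict.
The state is a dict: "clock": time; "joint_pos": joint angles; "qd": joint speeds; "effort": joint torques, N m; "eef_pos": TCP position; "tool_rot": TCP orientation; "ft_force": force on the tool from outside, world axes, zero at the start; "ft_torque": the same for the moment, N m; "width": finger opening in m.
Only numpy, scipy, OpenCV 4.12 (cv2) and the standard library are available. Lean on these libraries where they do the work, as an engineer would, in place of code of your own. Each camera call takes 0.05 s, during which the arm holds its last target.

## Working session

There is one attempt and no reset: what is moved stays moved. The work goes in short steps, Python scripts to look and compute and a shell command to move; the robot and the scene stay as the last step left them, time stands still between calls to the robot, and variables do not carry over. Pictures are saved under pics/ and viewed, and the job is handed in when it is done.

```bash
mkdir -p pics
python3 - <<'E'
from cell import monitor, viewer
import cv2
print(monitor.observe())
for n in ("scene","side","wrist"):
    i=viewer.camera_info(n); print(n,i)
    cv2.imwrite(f"pics/{n}0.png",viewer.capture(n)[:,:,::-1])
E
```

```text
{'clock': 0.0, 'joint_pos': array([-6.56622023e+01,  1.38331599e+01,  2.14984048e-01,  7.65020349e+01,
        9.03971115e-04,  8.99979781e+01]), 'qd': array([ 0.09499176,  0.03355166,  0.04430061,  0.02965875, -0.02335523,
        0.00900734]), 'effort': array([-7.92677183e-04, -3.72321475e+01,  2.52405649e+01,  1.68085570e-02,
       -3.32083255e-05, -7.14742654e-06]), 'eef_pos': array([ 0.20580496, -0.45499528,  0.23041304]), 'tool_rot': array([[-9.11117074e-01, -8.50272583e-04,  4.12146762e-01],
       [-4.12147639e-01,  1.91812116e-03, -9.11115056e-01],
       [-1.58512752e-05, -9.99997799e-01, -2.09807078e-03]]), 'ft_force': array([ 0.61774239, -0.28136637, -0.10385557]), 'ft_torque': array([-0.00628781,  0.00387571, -0.02747216]), 'width': 0.08525183843725928}
scene {'fovy': 45.76699832738541, 'cx': 256.0443960641153, 'cy': 190.12664537043165, 'R': array([[-0.50387409,  0.86375711,  0.0058792 ],
       [ 0.73984898,  0.43508487, -0.51315167],
       [-0.44579635, -0.25421411, -0.85827781]]), 't': array([ 0.2751233 , -0.36834142,  1.63913512])}
side {'fovy': 55.637731584651746, 'cx': 252.06367685840542, 'cy': 190.47785888667525, 'R': array([[-0.9955842 , -0.09372324,  0.00529689],
       [-0.07415069,  0.75056291, -0.65662546],
       [ 0.05756542, -0.6541187 , -0.75419821]]), 't': array([0.54467754, 0.07281432, 1.20872131])}
wrist {'fovy': 62.23218476273161, 'cx': 255.32778035872417, 'cy': 191.2060551071124, 'R': array([[ 0.41091875, -0.91166963, -0.00206592],
       [-0.86129969, -0.38895623,  0.32691879],
       [-0.29884548, -0.13255768, -0.94505018]]), 't': array([-0.49826653, -0.0410785 ,  0.38196328])}
```

View pics/scene0.png

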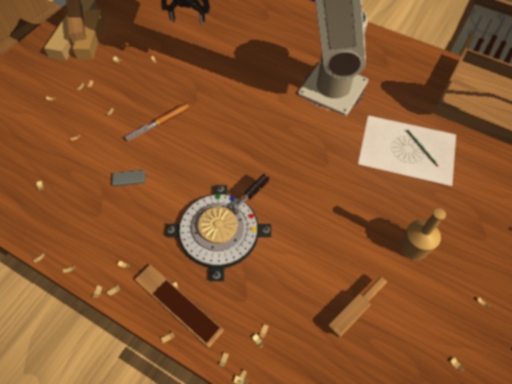

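View pics/side0.png

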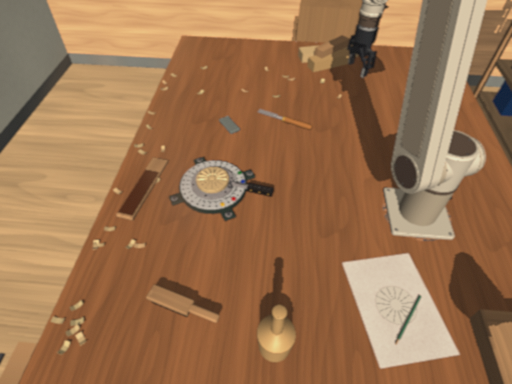

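View pics/wrist0.png

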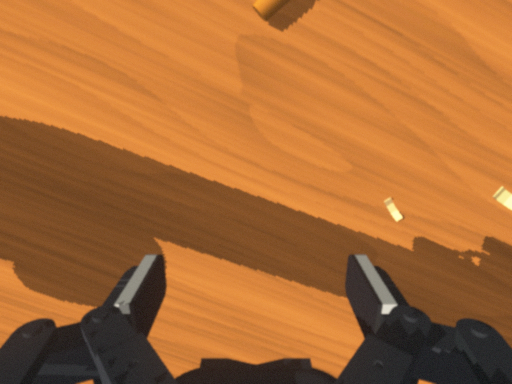

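The scene picture shows the turntable near (218,228), with its lever towards (260,183) and a red stud near (251,214). In the side picture the turntable is at (213,185) and the handle at (260,188). I'll zoom in on both and measure.

```bash
cat > h.py <<'E'
import numpy as np, cv2
def K(i):
    f=192/np.tan(np.radians(i["fovy"]/2)); return f
def ray(i,u,v,z):
    f=K(i); d=np.array([(u-i["cx"])/f,(v-i["cy"])/f,1.]); R=np.array(i["R"]); t=np.array(i["t"])
    c=-R.T@t; w=R.T@d; return c+w*(z-c[2])/w[2]
def proj(i,X):
    p=np.array(i["R"])@np.array(X)+np.array(i["t"]); f=K(i)
    return np.array([i["cx"]+f*p[0]/p[2], i["cy"]+f*p[1]/p[2]])
def blobs(img,i,z,box,amin=3):
    h=cv2.cvtColor(img,cv2.COLOR_RGB2HSV); H,S,V=[h[...,k].astype(int) for k in range(3)]
    ms=dict(red=((H<5)|(H>172))&(S>165)&(V>110),yellow=(H>22)&(H<34)&(S>165)&(V>120),blue=(H>105)&(H<130)&(S>120),green=(H>42)&(H<85)&(S>100))
    out={}
    for k,m in ms.items():
        q=np.zeros(m.shape,np.uint8); x0,y0,x1,y1=box; q[y0:y1,x0:x1]=m[y0:y1,x0:x1]
        n,l,s,c=cv2.connectedComponentsWithStats(q)
        for j in range(1,n):
            if s[j,4]>=amin: print(k,s[j,4],c[j].round(1),ray(i,*c[j],z).round(4))
E
python3 - <<'E'
from h import *
from cell import viewer
for n,b in (("scene",(155,160,285,290)),("side",(160,145,290,230))):
    i=viewer.camera_info(n); im=cv2.imread(f"pics/{n}0.png")[:,:,::-1]
    print(n); blobs(np.ascontiguousarray(im),i,.028,b)
    x0,y0,x1,y1=b
    cv2.imwrite(f"pics/{n}0z.png",cv2.resize(im[y0:y1,x0:x1,::-1],None,fx=4.5,fy=4.5,interpolation=cv2.INTER_CUBIC))
E
```

```text
scene
red 12 [251.5 215.5] [0.6067 0.0197 0.028 ]
blue 12 [231.8 198. ] [ 0.5855 -0.0615  0.028 ]
green 18 [217.5 195.5] [ 0.6001 -0.1034  0.028 ]
side
red 5 [233.2 198.4] [0.608  0.0226 0.028 ]
blue 7 [242.7 181. ] [ 0.5852 -0.0584  0.028 ]
green 5 [239.8 172. ] [ 0.6003 -0.1003  0.028 ]
```

View pics/scene0z.png

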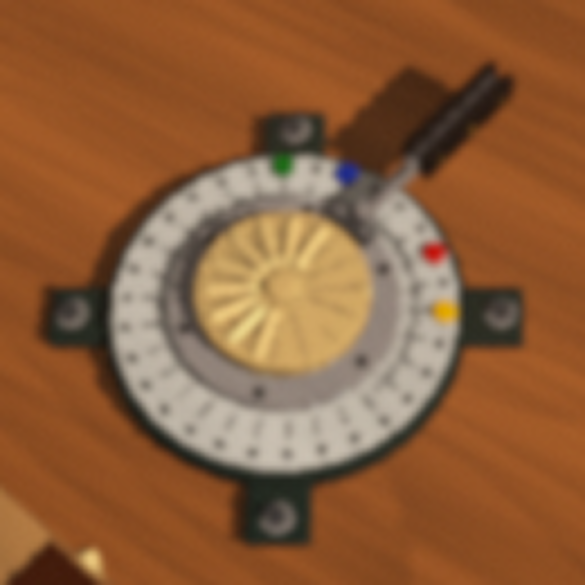

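View pics/side0z.png

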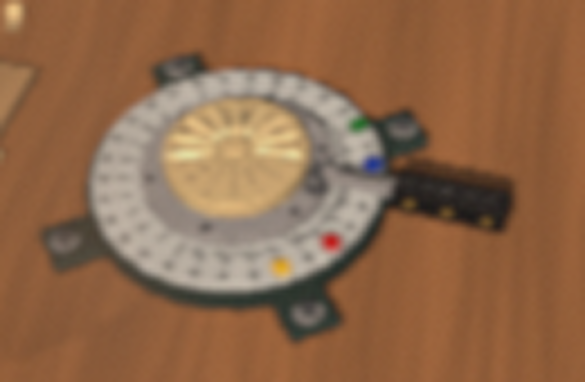

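Run:
```python
from h import *
from cell import viewer
P={}
for n,b in (("scene",(155,160,285,290)),("side",(160,145,290,230))):
    i=viewer.camera_info(n); im=cv2.imread(f"pics/{n}0.png")[:,:,::-1]
    y={"scene":(155+445/4.5,160+311/4.5),"side":(160+281/4.5,145+267/4.5)}[n]
    print(n,"yellow",ray(i,*y,.028))
    red={"scene":(251.5,215.5),"side":(233.2,198.4)}[n];bl={"scene":(231.8,198),"side":(242.7,181)}[n];g={"scene":(217.5,195.5),"side":(239.8,172)}[n]
    W=np.array([ray(i,*p,.028)[:2] for p in (y,red,bl,g)])
    a=np.radians([-48,-24,24,48]); M=np.c_[-.103*np.cos(a),-.103*np.sin(a)]
    mc=M.mean(0);wc=W.mean(0);A=(M-mc).T@(W-wc);th=np.arctan2(A[0,1]-A[1,0],A[0,0]+A[1,1])
    R=np.array([[np.cos(th),-np.sin(th)],[np.sin(th),np.cos(th)]]);ax=wc-R@mc
    print("axis",ax,"yaw",np.degrees(th),"res",np.linalg.norm(W-ax-(M-mc+mc)@R.T,axis=1)*1e3)
    # dark handle
    v=im.max(2); m=np.zeros(v.shape,np.uint8)
    box={"scene":(244,170,275,202),"side":(246,180,280,202)}[n]
    x0,y0,x1,y1=box; m[y0:y1,x0:x1]=(v[y0:y1,x0:x1]<62)
    nn,l,s,c=cv2.connectedComponentsWithStats(m);j=1+s[1:,4].argmax()
    print("handle",s[j],c[j]);w=ray(i,*c[j],.05)[:2];d=-R.T@(w-ax)
    print(w,"r",np.hypot(*d),"ang",np.degrees(np.arctan2(d[1],d[0])))
    for p in ({"scene":[(395,183),(378,198)],"side":[(365,174)]}[n]):
        w=ray(i,b[0]+p[0]/4.5,b[1]+p[1]/4.5,.051)[:2];d=-R.T@(w-ax);print("strap",w,np.hypot(*d),np.degrees(np.arctan2(d[1],d[0])))
```

```text
scene yellow [0.64144496 0.04825378 0.028     ]
axis [ 0.68713131 -0.04551474] yaw -15.101549855949335 res [2.11844687 0.57502429 0.27264938 2.07529791]
handle [244 175  24  23 202] [255.37623762 186.2970297 ]
[ 0.52557758 -0.01458536] r 0.16448779353912485 ang 4.263445477118135
strap [ 0.5876615  -0.02125659] 0.1023850593624871 1.3960965226924316
strap [ 0.60288074 -0.0249974 ] 0.08671285052119951 1.414861190909243
side yellow [0.63980863 0.05111424 0.028     ]
axis [ 0.68711482 -0.04222718] yaw -14.905407848520682 res [1.69153166 1.05557366 0.15471247 1.95142227]
handle [246 183  27  13 200] [259.7   188.305]
[ 0.52294222 -0.01122203] r 0.1670747152895084 ang 4.210659447342277
strap [ 0.58660081 -0.02487736] 0.10200039663055871 5.112026471845852
```

The four studs fit to about 2 mm: axis ≈ (0.687, -0.044), yaw ≈ -15°. Red is at -24° and the lever at about +4°. So I need to push it towards +y from its -y side, with the fingers shut. First I'll travel high.

```bash
python3 -m jog '[[[-1,0,-0.57,0,0,0],[-1,0,-0.57,0,0,0],[-1,0,-0.57,0,0,0],[-1,0,-0.57,0,0,0],[-1,0,-0.57,0,0,0],[-1,0,-0.57,0,0,0]]]' 1 40
python3 -m jog '[[[-1,0,-0.57,0,-0.3,0],[-1,0,-0.57,0,-0.3,0],[-1,0,-0.57,0,-0.3,0],[-1,0,-0.57,0,-0.3,0],[-1,0,-0.57,0,-0.3,0],[-1,0,-0.57,0,-0.3,0],[-1,0,-0.57,0,-0.3,0]]]'
python3 - <<'E'
from cell import monitor,viewer
import cv2
s=monitor.observe();print(s["clock"],s["eef_pos"],s["tool_rot"].round(3),s["width"],s["joint_pos"])
cv2.imwrite("pics/wrist1.png",viewer.capture("wrist")[:,:,::-1])
E
```

```text
clock: 0.9
eef_pos: [0.3411, -0.2693, 0.2311]
tool_rot: [[-0.911, -0.001, 0.413], [-0.413, -0.0, -0.911], [0.001, -1.0, -0.0]]
ft_force: [0.3, -0.2, 0.0]
width: 0.0001
clock: 1.78
eef_pos: [0.4762, -0.0842, 0.2312]
tool_rot: [[-0.207, -0.0, 0.978], [-0.978, -0.0, -0.207], [0.0, -1.0, -0.0]]
ft_force: [-0.2, 0.8, 0.3]
width: -0.0001
1.775 [ 0.47616346 -0.0841958   0.2311854 ] [[-0.207 -0.     0.978]
 [-0.978 -0.    -0.207]
 [ 0.    -1.    -0.   ]] -8.771780810967533e-05 [-1.00223815e+01  1.19415904e+01 -2.10543960e+00  7.59754011e+01
 -8.09347639e-03  9.19196245e+01]
```

View pics/wrist1.png

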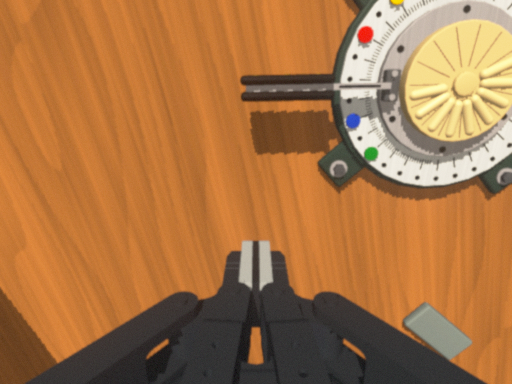

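The wrist view shows the whole job: red stud (366,34), blue (353,121), green (371,154), yellow (397,0, cut off), and the lever along row ~87 from x=242 to 395. I'll measure from it.

```bash
cat > m.py <<'E'
from h import *
import sys
def measure(im,i,ids,box):
    """ids: colour->angle; axis from studs, lever from dark handle"""
    h=cv2.cvtColor(im,cv2.COLOR_RGB2HSV);H,S,V=[h[...,k].astype(int) for k in range(3)]
    ms=dict(red=((H<5)|(H>174))&(S>180)&(V>150),yellow=(H>22)&(H<30)&(S>215)&(V>180),blue=(H>105)&(H<130)&(S>130)&(V>90),green=(H>45)&(H<80)&(S>140))
    W=[];a=[]
    for k in ids:
        n,l,s,c=cv2.connectedComponentsWithStats(ms[k].astype(np.uint8));j=1+s[1:,4].argmax()
        w=ray(i,*c[j],.028)[:2];print(k,s[j].tolist(),c[j].round(1),w.round(4));W.append(w);a.append(ids[k])
    W=np.array(W);a=np.radians(a);M=np.c_[-.103*np.cos(a),-.103*np.sin(a)]
    mc=M.mean(0);wc=W.mean(0);A=(M-mc).T@(W-wc);th=np.arctan2(A[0,1]-A[1,0],A[0,0]+A[1,1])
    R=np.array([[np.cos(th),-np.sin(th)],[np.sin(th),np.cos(th)]]);ax=wc-R@mc
    print("axis",ax.round(4),"yaw",np.degrees(th).round(2),"res mm",(np.linalg.norm(W-ax-M@R.T,axis=1)*1e3).round(2))
    m=np.zeros(V.shape,np.uint8);x0,y0,x1,y1=box;m[y0:y1,x0:x1]=V[y0:y1,x0:x1]<70
    m=cv2.morphologyEx(m,cv2.MORPH_CLOSE,np.ones((9,9),np.uint8))
    n,l,s,c=cv2.connectedComponentsWithStats(m);j=1+s[1:,4].argmax();print("handle",s[j].tolist(),c[j].round(1))
    ys,xs=np.where(l==j);r=cv2.minAreaRect(np.c_[xs,ys].astype(np.float32));bp=cv2.boxPoints(r)
    C=np.array([ray(i,*p,.058)[:2] for p in bp]);print("corners",C.round(4).tolist())
    e1,e2=C[1]-C[0],C[2]-C[1];ee=e1 if np.hypot(*e1)>np.hypot(*e2) else e2
    print("sides mm",np.hypot(*e1)*1e3,np.hypot(*e2)*1e3)
    w=C.mean(0)
    d=-R.T@(w-ax);e=R.T@ee;print("handle mid",w.round(4),"r",np.hypot(*d).round(4),"ang from axis",np.degrees(np.arctan2(d[1],d[0])).round(2),"dir",np.degrees(np.arctan(e[1]/e[0])).round(2))
    return ax,th
E
python3 - <<'E'
from m import *
from cell import viewer
i=viewer.camera_info("wrist");im=np.ascontiguousarray(cv2.imread("pics/wrist1.png")[:,:,::-1])
measure(im,i,dict(red=-24,blue=24,green=48),(230,65,338,107))
print("button",ray(i,466,83,.055))
print("cam",-i["R"].T@i["t"])
E
```

```text
red [358, 27, 15, 16, 176] [365.   34.3] [0.6087 0.0196]
blue [347, 114, 13, 14, 145] [352.7 120.4] [ 0.5878 -0.061 ]
green [365, 148, 12, 12, 118] [370.6 153.3] [ 0.6033 -0.1009]
axis [ 0.6893 -0.0443] yaw -14.61 res mm [0.36 0.23 0.16]
handle [242, 65, 96, 42, 1838] [292.9  87.4]
corners [[0.4839, 0.0139], [0.5701, -0.0023], [0.5665, -0.039], [0.4767, -0.0223]]
sides mm 87.69542358008026 36.95590635762061
handle mid [ 0.5243 -0.0124] r 0.1681 ang from axis 3.67 dir 3.99
button [ 0.68957353 -0.04377751  0.055     ]
cam [ 0.49436037 -0.00069685  0.37412954]
```

The numbers check out: stud fit residuals are under 0.4 mm, and the rosette button lands on the axis at (0.689, -0.044). The lever is at +3.8° and the target is -24°. Next I'll go down beside the handle, on its -y side.

```bash
python3 -m jog '[[[-0.15,0.3,0.146,0,0,0],[-0.15,0.6,0.146,0,0,0],[-0.15,0.8,0.146,0,0,0],[-0.15,0.95,0.146,0,0,0],[-0.15,0.95,0.146,0,0,0],[-0.15,0.95,0.146,0,0,0]]]'
python3 - <<'E'
from cell import monitor,viewer
import cv2
s=monitor.observe();print(s["eef_pos"],s["tool_rot"].round(3),s["ft_force"])
cv2.imwrite("pics/wrist2.png",viewer.capture("wrist")[:,:,::-1])
cv2.imwrite("pics/side2.png",cv2.resize(viewer.capture("side")[130:250,160:320,::-1],None,fx=4,fy=4))
E
```

```text
clock: 2.58
eef_pos: [0.5122, -0.0602, 0.0426]
tool_rot: [[-0.204, 0.002, 0.979], [-0.979, -0.0, -0.204], [-0.0, -1.0, 0.002]]
ft_force: [-0.5, -0.1, -0.3]
width: 0.0001
[ 0.51219808 -0.06016247  0.04261758] [[-0.204  0.002  0.979]
 [-0.979 -0.    -0.204]
 [-0.    -1.     0.002]] [-0.53181045 -0.11820278 -0.29600468]
```

View pics/wrist2.png

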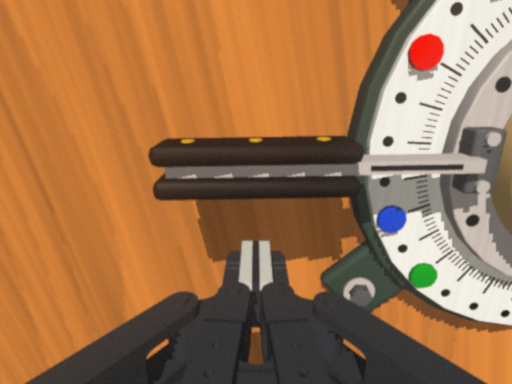

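View pics/side2.png

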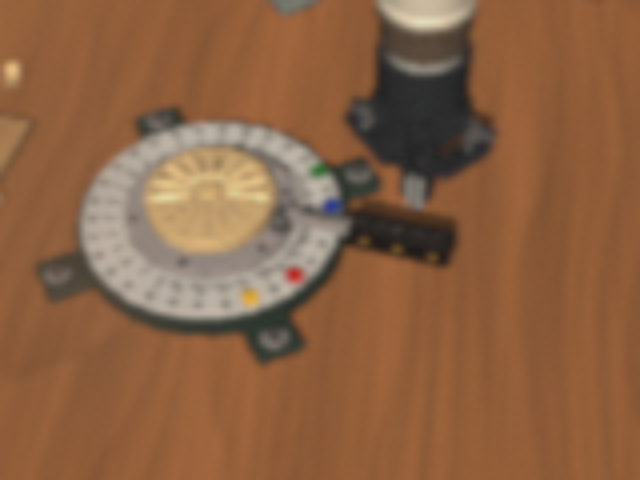

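The fingers stand clear beside the handle, at (256,245) against the handle edge at row 198 in the wrist picture. Now I'll work out the arc.

```bash
cat > arc.py <<'E'
from h import *
from cell import monitor
def rows(angs,off=.023,r=.172,ax=(.6893,-.0443),yaw=-14.6,p=None,R=None):
    s=monitor.observe();p=s["eef_pos"] if p is None else p;R=s["tool_rot"]
    cur=np.degrees(np.arctan2(-R[1,0],-R[0,0]))
    for a in angs:
        t=np.radians(180+yaw+a);u=np.array([np.cos(t),np.sin(t)]);n=np.array([u[1],-u[0]])
        w=np.array(ax)+r*u-off*n; d=np.r_[w-p[:2],0]; q=R.T@d/.2
        des=np.degrees(np.arctan2(n[1],n[0]))
        print(a,w.round(4),q.round(3),"turn y",round(-(des-cur)/180,3))
E
python3 -c "
from arc import rows
rows([8,3.8,0,-4,-8,-12,-16,-19,-21,-24])"
```

```text
8 [ 0.5158 -0.0474] [-0.065  0.     0.002] turn y -0.028
3.8 [ 0.516  -0.0347] [-0.127 -0.    -0.01 ] turn y -0.005
0 [ 0.5171 -0.0232] [-0.185 -0.    -0.017] turn y 0.016
-4 [ 0.5189 -0.0112] [-0.245 -0.    -0.02 ] turn y 0.038
-8 [0.5217 0.0006] [-0.306  0.    -0.018] turn y 0.06
-12 [0.5252 0.0121] [-0.366  0.    -0.013] turn y 0.083
-16 [0.5295 0.0235] [-0.426  0.    -0.003] turn y 0.105
-19 [0.5333 0.0317] [-0.47   0.     0.007] turn y 0.122
-21 [0.5361 0.0371] [-0.499  0.     0.015] turn y 0.133
-24 [0.5405 0.045 ] [-0.542  0.     0.029] turn y 0.149
```

```bash
python3 -m jog '[[[-0.065,0,0,0,0,0],[-0.1,0,-0.005,0,0,0],[-0.127,0,-0.01,0,0,0],[-0.155,0,-0.014,0,0.005,0],[-0.185,0,-0.017,0,0.016,0],[-0.215,0,-0.019,0,0.027,0],[-0.245,0,-0.02,0,0.038,0],[-0.275,0,-0.019,0,0.049,0]]]'
python3 - <<'E'
from cell import monitor,viewer
import cv2
from arc import rows
s=monitor.observe();print(s["eef_pos"],s["tool_rot"].round(3),s["ft_force"])
rows([-8,-10,-12,-14,-16,-18,-19,-20])
cv2.imwrite("pics/wrist3.png",viewer.capture("wrist")[:,:,::-1])
E
```

```text
clock: 3.68
eef_pos: [0.5192, -0.0056, 0.0418]
tool_rot: [[-0.352, 0.001, 0.936], [-0.936, -0.002, -0.352], [0.002, -1.0, 0.002]]
ft_force: [0.6, -4.6, 3.3]
width: 0.0001
[ 0.51919001 -0.00562091  0.04180268] [[-0.352  0.001  0.936]
 [-0.936 -0.002 -0.352]
 [ 0.002 -1.     0.002]] [ 0.56662272 -4.62536311  3.33364019]
-8 [0.5217 0.0006] [-0.033 -0.     0.001] turn y 0.011
-10 [0.5233 0.0064] [-0.063 -0.    -0.002] turn y 0.022
-12 [0.5252 0.0121] [-0.094 -0.    -0.003] turn y 0.033
-14 [0.5273 0.0178] [-0.124 -0.    -0.003] turn y 0.044
-16 [0.5295 0.0235] [-0.154 -0.    -0.003] turn y 0.055
-18 [0.532 0.029] [-0.185 -0.    -0.001] turn y 0.066
-19 [0.5333 0.0317] [-0.2 -0.   0. ] turn y 0.072
-20 [0.5347 0.0344] [-0.215 -0.     0.002] turn y 0.078
```

View pics/wrist3.png

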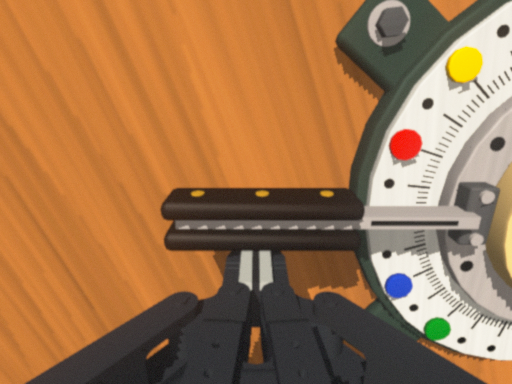

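The push is working: 4.6 N, with the lever moved to row ~218 and the red stud at (405,145). I'll carry on along the arc to just short of the mark.

```bash
python3 -m jog '[[[-0.033,0,0.001,0,0.011,0],[-0.063,0,-0.002,0,0.022,0],[-0.094,0,-0.003,0,0.033,0],[-0.124,0,-0.003,0,0.044,0],[-0.154,0,-0.003,0,0.055,0],[-0.185,0,-0.001,0,0.066,0],[-0.208,0,0.001,0,0.075,0],[-0.208,0,0.001,0,0.075,0]]]'
python3 - <<'E'
from cell import monitor,viewer
import cv2
s=monitor.observe();print(s["eef_pos"],s["tool_rot"].round(3),s["ft_force"])
cv2.imwrite("pics/wrist4.png",viewer.capture("wrist")[:,:,::-1])
E
```

```text
clock: 4.72
eef_pos: [0.5332, 0.0342, 0.0412]
tool_rot: [[-0.559, -0.0, 0.829], [-0.829, 0.0, -0.559], [0.0, -1.0, -0.001]]
ft_force: [-0.6, -1.9, 0.4]
width: 0.0
[0.53318034 0.0342231  0.04118201] [[-0.559 -0.     0.829]
 [-0.829  0.    -0.559]
 [ 0.    -1.    -0.001]] [-0.62965336 -1.86446656  0.37363202]
```

View pics/wrist4.png

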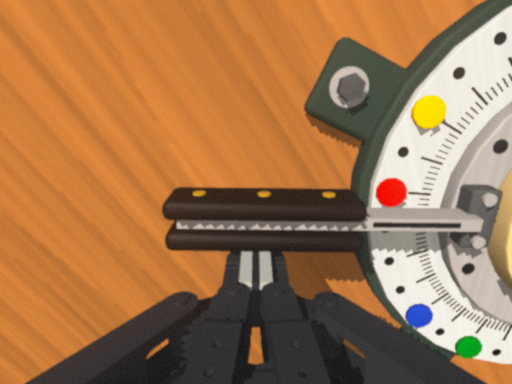

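The lever is now just short of the red stud (391,192). The black line on its top runs along row ~225, columns 400–462. I'll measure that line and the studs.

```bash
cat > line.py <<'E'
from m import *
from cell import viewer,monitor
def go(name,box):
    i=viewer.camera_info("wrist");im=np.ascontiguousarray(cv2.imread(name)[:,:,::-1])
    h=cv2.cvtColor(im,cv2.COLOR_RGB2HSV)
    ids=dict(red=-24,yellow=-48,blue=24,green=48)
    ax,th=measure(im,i,ids,(150,180,372,255))
    x0,y0,x1,y1=box;g=im[y0:y1,x0:x1].max(2).astype(int)
    r=g.argmin(0);v=g.min(0);k=v<90
    xs=np.arange(x0,x1)[k];ys=(y0+r)[k];print(len(xs),xs[[0,-1]],ys.min(),ys.max())
    P=np.array([ray(i,x,y,.051)[:2] for x,y in zip(xs,ys)])
    R=np.array([[np.cos(th),-np.sin(th)],[np.sin(th),np.cos(th)]])
    d=-(P-ax)@R; an=np.degrees(np.arctan2(d[:,1],d[:,0]));rr=np.hypot(*d.T)
    print("r",rr.min(),rr.max(),"line angle",np.median(an),an[:3],an[-3:])
E
python3 - <<'E'
from line import *
go("pics/wrist4.png",(400,216,462,232))
im=cv2.imread("pics/wrist4.png")[150:280,340:510];cv2.imwrite("pics/w4z.png",cv2.resize(im,None,fx=4,fy=4,interpolation=cv2.INTER_NEAREST))
E
```

```text
red [377, 179, 29, 28, 632] [390.9 192.1] [0.6088 0.0208]
yellow [412, 96, 33, 32, 813] [428.5 111.6] [0.6417 0.0476]
blue [406, 305, 26, 22, 450] [418.5 315.3] [ 0.5877 -0.0594]
green [456, 337, 25, 21, 410] [467.9 346.9] [ 0.6031 -0.0989]
axis [ 0.6892 -0.0432] yaw -14.74 res mm [0.48 0.76 0.43 0.83]
handle [164, 180, 205, 75, 10338] [267.6 219.4]
corners [[0.5279, 0.0943], [0.5979, 0.0471], [0.5818, 0.016], [0.5057, 0.0673]]
sides mm 84.46873206457542 35.010081315823705
handle mid [0.5534 0.0562] r 0.1683 ang from axis -21.46 dir -19.27
60 [400 459] 224 225
r 0.07931210399899077 0.10637438175892841 line angle -19.32186281376782 [-19.31273586 -19.58516001 -19.58656868] [-19.32975251 -19.33015053 -19.33055314]
```

View pics/w4z.png

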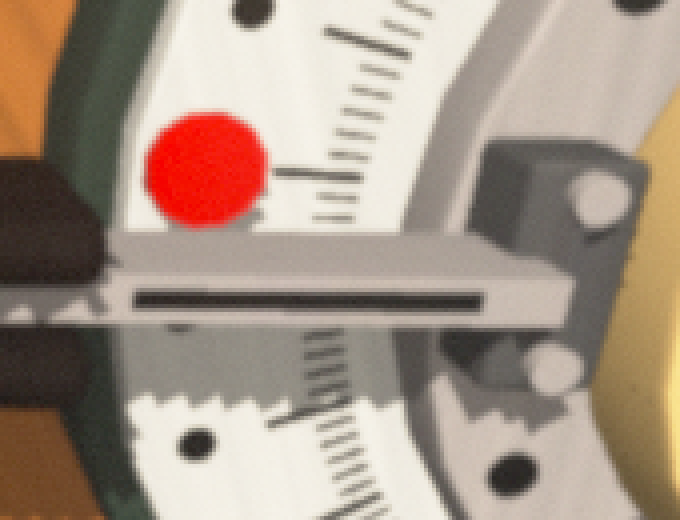

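The lever line is at -19.3°, the studs fit to under 0.9 mm, and about 4.6° is left.

Run:
```python
from h import *
from cell import monitor
s=monitor.observe();p=s["eef_pos"];R=s["tool_rot"];ax=np.array([.6892,-.0437])
for a in (1,2,3,4,4.6):
    t=np.radians(-a);Q=np.array([[np.cos(t),-np.sin(t)],[np.sin(t),np.cos(t)]])
    d=np.r_[ax+Q@(p[:2]-ax)-p[:2],0];print(a,(R.T@d/.2).round(4),round(a/180,4))
```

```text
1 [-0.0151  0.     -0.0018] 0.0056
2 [-0.0303  0.     -0.0034] 0.0111
3 [-0.0454  0.     -0.0047] 0.0167
4 [-0.0606  0.     -0.0057] 0.0222
4.6 [-0.0698  0.     -0.0062] 0.0256
```

```bash
python3 -m jog '[[[-0.015,0,-0.002,0,0.006,0],[-0.03,0,-0.003,0,0.011,0],[-0.045,0,-0.005,0,0.017,0],[-0.06,0,-0.006,0,0.022,0],[-0.068,0,-0.006,0,0.025,0],[-0.068,0,-0.006,0,0.025,0]]]'
python3 - <<'E'
from line import *
cv2.imwrite("pics/wrist5.png",viewer.capture("wrist")[:,:,::-1])
s=monitor.observe();print(s["eef_pos"],s["ft_force"])
go("pics/wrist5.png",(405,216,458,236))
E
```

```text
clock: 5.52
eef_pos: [0.5399, 0.0464, 0.0411]
tool_rot: [[-0.622, -0.0, 0.783], [-0.783, 0.001, -0.622], [-0.0, -1.0, -0.001]]
ft_force: [-1.3, -1.8, 0.4]
width: -0.0001
[0.53986906 0.0464052  0.04112273] [-0.59244404 -2.93462793 -0.64625499]
red [375, 194, 28, 13, 295] [388.9 200.9] [0.6108 0.0234]
yellow [403, 112, 32, 31, 776] [418.7 127. ] [0.6419 0.0476]
blue [415, 312, 25, 23, 440] [426.9 323.2] [ 0.588  -0.0596]
green [467, 341, 26, 21, 405] [479.3 350.7] [ 0.6034 -0.099 ]
axis [ 0.6898 -0.043 ] yaw -15.0 res mm [1.92 1.6  0.49 0.07]
handle [164, 180, 206, 75, 10427] [267.4 219.2]
corners [[0.536, 0.1039], [0.6047, 0.055], [0.5873, 0.0241], [0.5123, 0.0768]]
sides mm 84.33702865541092 35.505053812172854
handle mid [0.5601 0.0649] r 0.1687 ang from axis -24.77 dir -20.43
53 [405 457] 224 226
r 0.08051241260042327 0.1044443629214409 line angle -23.327040972452362 [-23.62476866 -23.34765094 -23.62574972] [-23.30179767 -22.94278471 -23.29938266]
```

View pics/wrist5.png

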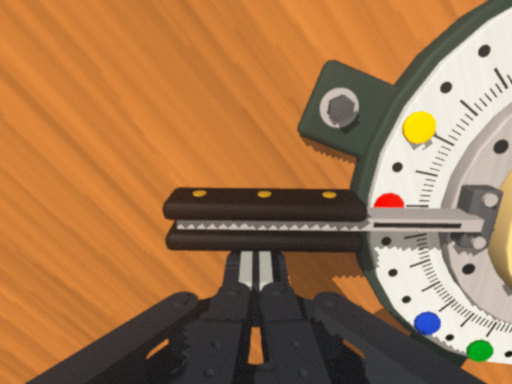

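The lever half hides the red stud (388,201), so its centroid is biased. I'll use the full-view red position and the other three studs instead.

```bash
cat >> line.py <<'E'
def chk(name,box,zl=.051):
    i=viewer.camera_info("wrist");im=np.ascontiguousarray(cv2.imread(name)[:,:,::-1])
    ax,th=measure(im,i,dict(yellow=-48,blue=24,green=48),(150,180,372,255))
    x0,y0,x1,y1=box;g=im[y0:y1,x0:x1].max(2).astype(float)
    w=np.clip(130-g,0,None);k=w.sum(0)>60;ys=((w*np.arange(y0,y1)[:,None]).sum(0)/np.maximum(w.sum(0),1e-9))[k];xs=np.arange(x0,x1)[k]
    P=np.array([ray(i,x,y,zl)[:2] for x,y in zip(xs,ys)])
    vx,vy,px,py=cv2.fitLine(P.astype(np.float32),cv2.DIST_L2,0,.01,.01).ravel()
    R=np.array([[np.cos(th),-np.sin(th)],[np.sin(th),np.cos(th)]])
    a=np.radians(-24);red=ax+R@(-.103*np.array([np.cos(a),np.sin(a)]))
    for nm,q in (("red fit",red),("red seen before",np.array([.6088,.0205])),("axis",ax)):
        d=q-[px,py];print(nm,q.round(4),"perp offset mm",(vx*d[1]-vy*d[0])*1e3)
    d=-(P-ax)@R;print("line ang",np.degrees(np.arctan2(d[:,1],d[:,0])).mean(), "dir",np.degrees(np.arctan2(vy,vx)-th))
E
python3 -c "
from line import *
chk('pics/wrist5.png',(405,218,458,234))"
```

```text
yellow [403, 112, 32, 31, 776] [418.7 127. ] [0.6419 0.0476]
blue [415, 312, 25, 23, 440] [426.9 323.2] [ 0.588  -0.0596]
green [467, 341, 26, 21, 405] [479.3 350.7] [ 0.6034 -0.099 ]
axis [ 0.6894 -0.0431] yaw -14.7 res mm [0.85 0.29 0.64]
handle [164, 180, 206, 75, 10427] [267.4 219.2]
corners [[0.536, 0.1039], [0.6047, 0.055], [0.5873, 0.0241], [0.5123, 0.0768]]
sides mm 84.33702865541092 35.505053812172854
handle mid [0.5601 0.0649] r 0.1685 ang from axis -25.17 dir -20.72
red fit [0.609  0.0213] perp offset mm 0.110880273725464
red seen before [0.6088 0.0205] perp offset mm -0.6486875577775362
axis [ 0.6894 -0.0431] perp offset mm 5.828644295765413
line ang -23.534299671146783 dir -27.18225730962676
```

The line is within about 1 mm of the red centre. I'll back straight off, rise, and check from a fresh view.

```bash
python3 -m jog '[[[0.1,0,0,0,0,0],[0.2,0,0,0,0,0],[0.25,0,0,0,0,0],[0.25,-0.3,0,0,0,0],[0.25,-0.6,0,0,0,0],[0.25,-0.6,0,0,0,0],[0.25,-0.6,0,0,0,0]]]'
python3 - <<'E'
from line import *
cv2.imwrite("pics/wrist6.png",viewer.capture("wrist")[:,:,::-1])
cv2.imwrite("pics/scene6.png",cv2.resize(viewer.capture("scene")[160:290,155:285,::-1],None,fx=4.5,fy=4.5))
E
```

```text
clock: 6.45
eef_pos: [0.5088, 0.0069, 0.1614]
tool_rot: [[-0.622, 0.001, 0.783], [-0.783, 0.001, -0.622], [-0.001, -1.0, 0.0]]
ft_force: [-0.6, -0.3, -0.9]
width: 0.0001
```

View pics/wrist6.png

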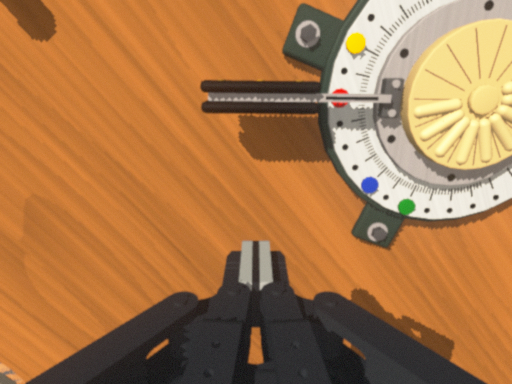

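View pics/scene6.png

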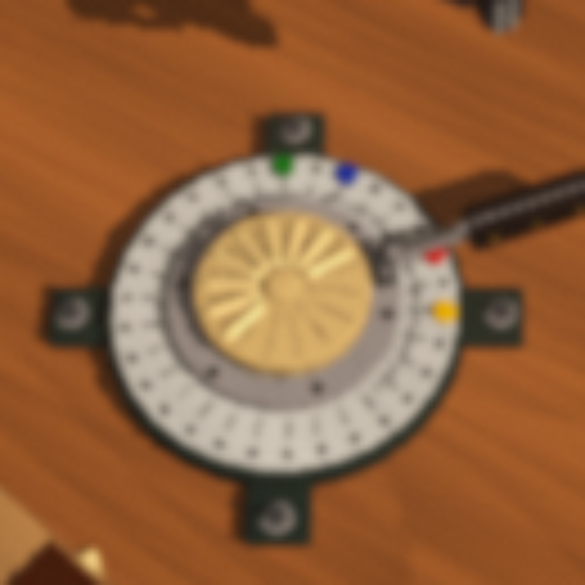

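The wrist view shows the lever over the red stud (340,97), which shows on both sides of the strap. I'll check that numerically.

Run:
```python
from line import *
i=viewer.camera_info("wrist")
chk('pics/wrist6.png',(348,92,378,104))
g=cv2.imread('pics/wrist6.png')[85:112,352];print(g.max(1))
im=cv2.imread("pics/wrist6.png")[70:130,310:410];cv2.imwrite("pics/w6z.png",cv2.resize(im,None,fx=7,fy=7,interpolation=cv2.INTER_NEAREST))
# red extents perpendicular to lever
im=cv2.imread("pics/wrist6.png")[:,:,::-1];h=cv2.cvtColor(np.ascontiguousarray(im),cv2.COLOR_RGB2HSV).astype(int)
m=((h[...,0]<5)|(h[...,0]>174))&(h[...,1]>150)&(h[...,2]>130);m[:70]=0;m[130:]=0
ys,xs=np.where(m);print(xs.min(),xs.max(),ys.min(),ys.max());
c=((xs.min()+xs.max())/2,(ys.min()+ys.max())/2);print("red",c,ray(i,*c,.028))
```

```text
yellow [347, 33, 18, 20, 284] [355.3  42.9] [0.6397 0.0472]
blue [362, 178, 16, 15, 186] [369.3 184.8] [ 0.5859 -0.0599]
green [399, 200, 15, 15, 173] [405.9 206.6] [ 0.6012 -0.0992]
axis [ 0.6872 -0.0434] yaw -14.7 res mm [0.97 0.35 0.74]
handle [254, 242, 4, 13, 51] [255.5 248.1]
corners [[0.478, -0.0278], [0.4801, -0.0294], [0.4728, -0.0386], [0.4707, -0.037]]
sides mm 2.5855843267112055 11.755403180257435
handle mid [ 0.4754 -0.0332] r 0.2121 ang from axis 11.94 dir 66.24
red fit [0.6069 0.021 ] perp offset mm -0.6383904485769559
red seen before [0.6088 0.0205] perp offset mm 0.23811567163055294
axis [ 0.6872 -0.0434] perp offset mm 0.81002842892762
line ang -24.294396177672514 dir -24.805738109509544
[241 241 242 240 240 239 240 237 225 205 193 164  96  72 117 174 206 226
 237 239 239 236 222 184 151 143 147]
333 346 89 106
red (np.float64(339.5), np.float64(97.5)) [0.6070571  0.02046678 0.028     ]
```

View pics/w6z.png

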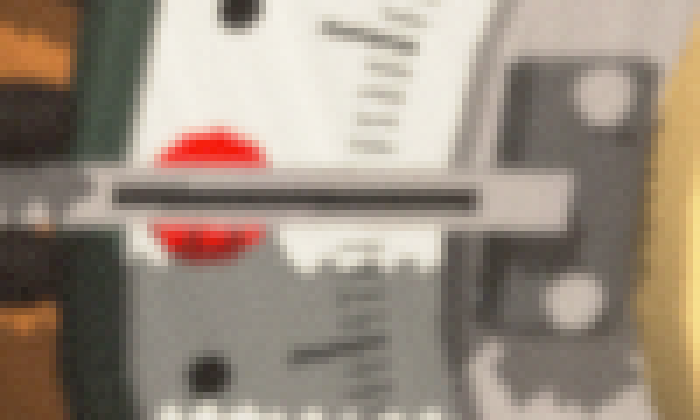

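The line runs through the middle of the red stud, within about 1 mm, and the robot is clear of everything. I'm handing the job in.

```bash
python3 -c "
from cell import ticket
print(ticket.close_job())"
```

```text
the job is handed in; nothing more can be done
None
```

The lever now stands over the red stud, and I handed the job in at about 6.5 s of the 45 s allowed; no verdict was reported. With the fingers shut, I pushed the side of the handle round its arc, from about +4° to the stud's -24°. Then I backed off and raised the tool to 0.16 m, clear of everything.

**Position:** The last wrist view put the lever's black line at about -24.3°. It lay about 0.6 mm from the red centre fitted from the other studs, and about 0.2 mm from where the stud was seen earlier; the limit is 5 mm. Red showed on both sides of the strap.

**Checks that disagreed:**
- **Close view during the push:** it read -23.5°, and its line direction was off by about 3°. That line covers only a short length and the camera was close.
- **World positions between wrist views:** these shifted by about 2 mm, which is the calibration error.
- **Handle outline:** the mask came out 35–37 mm wide against the given 24 mm, so I did not use it for the final angle.

**Force and tools:** The push force I read was about 5 N. I kept the path well away from the rosette and the bench tools, but did not measure the tools' positions again at the end.

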